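# Snap a gas-drying cartridge into its clip stand

### The arm

A 6-joint arm with a two-finger parallel gripper is mounted at the origin on the work surface. World frame = base frame: x ahead of the robot, y to its left, z up, the work surface at z = 0. Lengths are in mm, angles in rad, forces in N, time in s.
With the tool pointing down it reaches from about 350 to 775 mm from the base axis. Payload 7.3 kg.
Tool frame: the origin (TCP) lies between the finger pads; the fingertips stand 14 mm ahead of it and the grasp point (between the pads) lies 5 mm behind it; z points along the fingers, y is the line along which they close (so a half turn about z gives the same grasp; the last joint's range is limited). The gripper opens to 92 mm and grips with 3 to 60 N. Pads are 19 mm wide; open, the fingers measure 130 mm over their backs; the gripper's body (75 mm by 190 mm) begins 47 mm behind the grasp point.
Start: joints at [-1.472, 0.342, 1.524, -0, 1.275, -0.146], TCP at [127.262, -509.36, 240.741] pointing down, gripper open.
Joint ranges: [-2.53, 2.53], [-0.77, 2.02], [0.04, 2.7], [-1, 4.14], [0.28, 2.66], [-3.11, 3.11]. Speed limits (rad/s): [2.57, 2.57, 3.14, 3.14, 3.14, 3.14].

### API

Orientations are given as [roll, pitch, yaw] about the fixed x, y, z axes, in that order (R = Rz(yaw) Ry(pitch) Rx(roll)).
In Python, from plant import get_obs, cams, close_job gives the robot as it stands. The module is installed in compiled form; this text tells all that it offers.
- The arm moves only by the shell command python3 -m creep 'ROWS'. ROWS is JSON, a list of rows, each an object of numbers: "hand": the opening, from 0 (shut) to 1 (fully open); "tx", "ty", "tz": the shift along the tool's x, y, z in m; "spin": the turn about the tool's z in degrees. In form: [{"hand": .., "tx": .., "ty": .., "tz": .., "spin": ..}, ...]. A call has 1 to 5 rows; each row shifts and turns the commanded pose from where the row before left it, along the tool's axes as they then stand; what a row does not reach is not made up. A row lasts 1/8 s, in which the tool goes at most 62.5 mm and 10.7 degrees, less where a joint would pass 70% of its speed; a pose out of reach is approached as far as the arm can. A call is refused whole if a number of a shift passes 0.0625 or a number of a turn 10.7, either way. A call with a gripper value outside its range is refused whole. The fingers move at their own pace and stop on an object; the grip force is fixed at half the most. Time passes only in rows, so rows that do not move let the fingers close. It gives the time, the measured TCP pose, the force, the opening and the grip force at its end, in the units of the state.
- get_obs(): the state, without advancing time (a new reading comes with each control period).
- cams.capture(name): name is "scene" or "top"; returns a dict with "color" (400x640x3 uint8, red, green, blue), "K" (3x3 intrinsics, pixels), "k1" (the pictures are not rectified: a ray, as slopes to the right and down, at radius r is drawn at 1 + k1 r^2 times it, then the intrinsics apply), "R" (3x3) and "t" (3): a world point X has camera coordinates R X + t. Camera axes: x right, y down, z forward; pixel columns grow to the right and rows downward; lengths in mm; the calibration is good to about 2 mm. A picture is of the moment at which its call begins. There is no depth.
- close_job(): hands the job in; it is judged then, once.
The state is a dict: "time": time; "joint_positions": joint angles; "dq": joint speeds; "tau": joint torques, N m; "tool_pos": TCP position; "tcp_rot": TCP orientation; "contact_force": force on the tool from outside, world axes, zero at the start; "moment": the same for the moment, N m; "grip_width": finger opening in mm; "finger_force": force on a finger pad.
Only numpy, scipy, OpenCV 4.12 (cv2) and the standard library are available. Lean on these libraries where they do the work, as an engineer would, in place of code of your own. Each camera call takes 0.05 s, during which the arm holds its last target. There are 200 camera calls.

### The job

Fit the long glass drying cartridge into the two spring clips of the guard channel between the air pump and the flowmeter, with its slender hose nipple pointing to the pump. Push it in from above until both clips have snapped shut round the glass and it lies level and fully home at both ends; press gently, because it is glass, and let go of it. Leave everything else on the bench where it is.

Things in the scene. Friction and masses are not known exactly. Their poses are not given: they have to be found in the camera images.
- cartridge_mid (a point): centre of the drying cartridge, on its axis: a clear glass tube of 34 mm diameter filled with beige beads, bare for 68 mm either side of this point, with a white hexagonal cap (42 mm across flats, 16 mm long) at each end. x runs along the tube towards the hose nipple. It lies on flats of its caps, axis 21 mm above the bench, and does not roll. About 0.2 kg
- nipple_tip (a point): tip of the cartridge's hose nipple, 108 mm from its centre along its x axis: a slender white barbed spout, 24 mm long and 12 mm at its thickest, on the cap. The cartridge's other end has instead a short thick white union, 26 mm across and 8 mm long, that ends 92 mm from the centre
- seat (a point): in the guard channel, 45 mm above the bench, midway between the clips: the place of the cartridge's centre when home (up to 13 mm off along y is as good). y runs through both clips, centred 48 mm to either side, 14 mm wide; z up. Folded aluminium channel, 190 mm long, open at the ends: walls 53 mm apart inside, 2.5 mm thick, reach 13 mm above this point (4 mm below the top of a tube that is home), so fingers cannot hold the tube all the way down
- clip_a: one of the two spring clips (either end), origin at its post's foot, 10 mm above the bench. A V saddle and two sprung steel arms with flared lips, open upwards: throat 24 mm wide 12 mm above the seat point's height, lips 40 mm wide 22 mm above it. A cartridge laid on the lips rests with its axis 25 mm above the seat point until pushed in. This clip is the stiffer: snaps in at 11 to 16 N
- clip_b: the other spring clip, of the same look and size, origin at its post's foot, 10 mm above the bench; it snaps in at 6 to 10 N. Pushed past the throat the cartridge snaps down on to the saddle, which is rigid
- pump: air pump, an upright white box with black ribbed front and two short black spouts on top, 85 x 68 mm and 136 mm tall, fixed 180 mm from the seat along the seat's y axis, at either end; origin at the centre of its underside
- flowmeter: flowmeter, a clear upright block 132 mm tall on a dark base 85 x 66 mm, fixed 180 mm from the seat at the end opposite the pump; origin at the centre of its underside
- beaker: empty glass beaker, 68 mm wide, 90 mm tall, standing on the bench; to be left alone; origin at the centre of its underside
- wash_bottle: white plastic bottle, 64 mm wide, 165 mm tall, standing; to be left alone; origin at the centre of its underside
- amber_jar: amber glass jar with black cap, 58 mm wide, 85 mm tall, standing; to be left alone; origin at the centre of its underside
- screwdriver: screwdriver with black handle, 170 mm long, lying; to be left alone; origin at its middle
- wrench: steel wrench, 160 mm long, lying; to be left alone; origin at its middle
- tape_roll: roll of white tape lying flat, 76 mm across, 19 mm high; to be left alone; origin at the centre of its underside
- short_filter: a different, shorter and fatter filter standing on end: 54 mm wide, 112 mm tall; it is not the cartridge and does not fit the clips; to be left alone; origin at the centre of its underside

How it is judged (in metres and radians):
At the end, for the whole second after the job is handed in: the cartridge lies home in both clips: its centre within 3 mm of the seat sideways and 2.5 mm in height (within 14.5 mm along the tube), its axis within 0.04 rad of the line through the clips, its nipple at the pump's end (tip less than 120 mm from the pump's centre), released (x of cartridge_mid in the frame of seat between -0.003 and 0.003 m and z of cartridge_mid in the frame of seat between -0.003 and 0.0025 m and y of cartridge_mid in the frame of seat between -0.0145 and 0.0145 m and angle between the x axis of cartridge_mid and the y axis of seat, either way round below 0.04 rad and horizontal distance between nipple_tip and pump below 0.12 m); the robot touches nothing.
It fails at once if a clip is loaded with more than 80 N (the glass would break) (contact force between any of clip_a, clip_b and anything else above 80 N).
It fails at once if a bystander is pushed more than 30 mm from its place or tipped over (distance of any of beaker, wash_bottle, amber_jar, screwdriver, wrench, tape_roll, short_filter from where it was at the start of the episode above 0.03 m or angle between any of beaker, wash_bottle, amber_jar, short_filter's own z axis and vertical above 0.5 rad).
It also fails if it takes over 48 s, if anything falls off the work surface, if the arm or the gripper's body presses on something with over 40 N, if the wrist force passes 120 N, or if a joint passes its speed limit or range.

## Working session

There is one attempt and no reset: what is moved stays moved. The work goes in short steps, Python scripts to look and compute and a shell command to move; the robot and the scene stay as the last step left them, time stands still between calls to the robot, and variables do not carry over. Pictures are saved under pics/ and viewed, at most 10 in all, crops included, and the job is handed in when it is done.

```bash
mkdir -p pics; cat > h.py <<'E'
import numpy as np,cv2,pickle
from plant import get_obs,cams,close_job
def cap(n):
    c=cams.capture(n); pickle.dump(c,open(f'{n}.pkl','wb')); return c
def ray(c,u,v):
    K=np.array(c['K']);R=np.array(c['R']);t=np.array(c['t']).ravel()
    d=np.array([(u-K[0,2])/K[0,0],(v-K[1,2])/K[1,1]]);p=d.copy()
    for _ in range(30): p=d/(1+c['k1']*(p@p))
    return -R.T@t, R.T@np.array([p[0],p[1],1])
def at(c,u,v,z):
    o,d=ray(c,u,v); return o+d*(z-o[2])/d[2]
def px(c,X):
    X=np.array(c['R'])@np.array(X,float)+np.array(c['t']).ravel();p=X[:2]/X[2];p=p*(1+c['k1']*(p@p));K=np.array(c['K'])
    return p*[K[0,0],K[1,1]]+K[:2,2]
def tri(c1,a,c2,b):
    o1,d1=ray(c1,*a);o2,d2=ray(c2,*b)
    s=np.linalg.lstsq(np.c_[d1,-d2],o2-o1,rcond=None)[0]
    A,B=o1+s[0]*d1,o2+s[1]*d2
    return (A+B)/2,np.linalg.norm(A-B)
def ld(n): return pickle.load(open(f'{n}.pkl','rb'))
def save(c,name,box=None,s=1):
    im=c['color'][:,:,::-1]
    if box: im=im[box[1]:box[3],box[0]:box[2]]
    cv2.imwrite(f'pics/{name}.png',cv2.resize(im,None,fx=s,fy=s,interpolation=cv2.INTER_CUBIC))
E
python3 - <<'E'
from h import *
for n in('top','scene'):
    c=cap(n);save(c,n+'0');o,d=ray(c,320,200);print(n,o,d,c['k1'],c['K'])
o=get_obs();print(o['tool_pos'],o['tcp_rot'],o['time'],o['grip_width'],o['contact_force'])
E
```

```text
top [ 442.47202869    2.99969145 1091.30944454] [ 0.07979032 -0.00648549 -0.99682379] 0.02249664137528924 [[386.51142213   0.         317.67270072]
 [  0.         386.51142213 197.88395441]
 [  0.           0.           1.        ]]
scene [1184.23994253 -515.73074063  772.35021091] [-0.58583739  0.47573039 -0.65620229] -0.08670057099786406 [[377.63226921   0.         320.69953066]
 [  0.         377.63226921 204.18571304]
 [  0.           0.           1.        ]]
[ 127.24237677 -509.00658363  240.10738839] [-3.14022081e+00 -2.39606393e-04  2.44795837e-01] 0.1 91.51174323429383 [ 0.86624469 -0.52869418 -0.04894708]
```

View pics/top0.png

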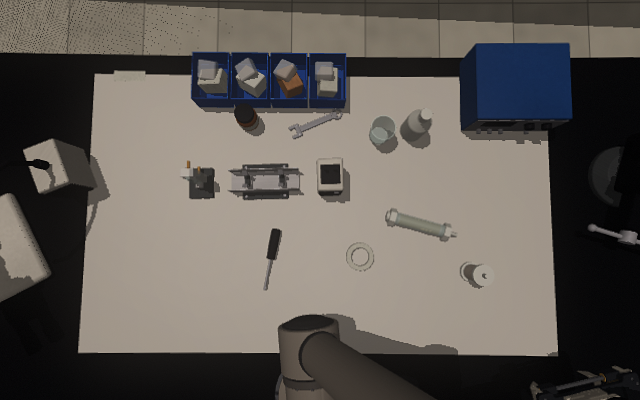

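View pics/scene0.png

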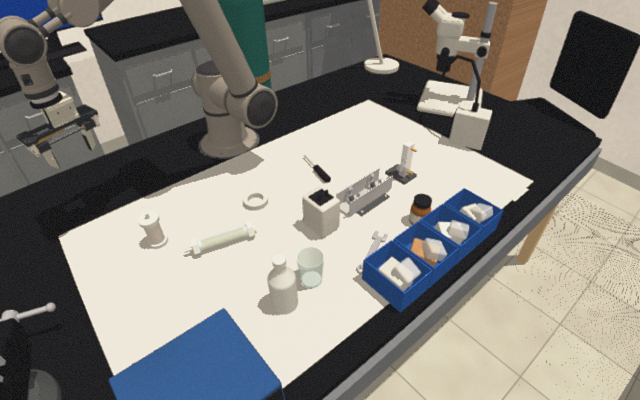

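The top view shows the cartridge at about (420,224) with its nipple to the right at (456,234). The channel is at (265,180), the pump right of it at (330,176) and the flowmeter left at (200,181). I'll enlarge these in both views.

```bash
python3 - <<'E'
from h import *
t=ld('top')['color'][:,:,::-1];s=ld('scene')['color'][:,:,::-1]
f=lambda im,b,s:cv2.resize(im[b[1]:b[3],b[0]:b[2]],None,fx=s,fy=s,interpolation=cv2.INTER_CUBIC)
a=f(t,(375,195,475,245),8);b=f(t,(220,150,320,210),5)
cv2.imwrite('pics/c1.png',f(t,(220,155,320,207),8));cv2.imwrite('pics/c2.png',a)
for c,bx,n in((ld('top'),None,''),):
  for (u,v) in((388,215),(456,234)): print(at(c,u,v,21))
  print(at(c,229,180,50),at(c,300,180,50))
E
```

```text
[ 488.02115127 -192.43004722   21.        ]
[ 437.37054655 -378.62632548   21.        ]
[578.23439066 243.30027477  50.        ] [579.84504423  50.91433568  50.        ]
```

View pics/c1.png

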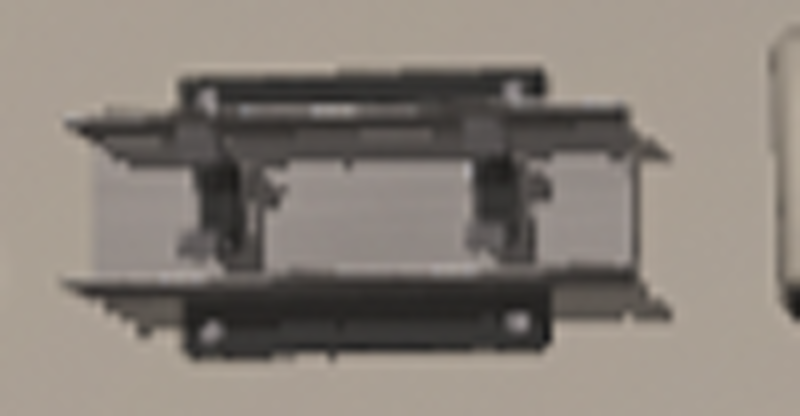

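View pics/c2.png

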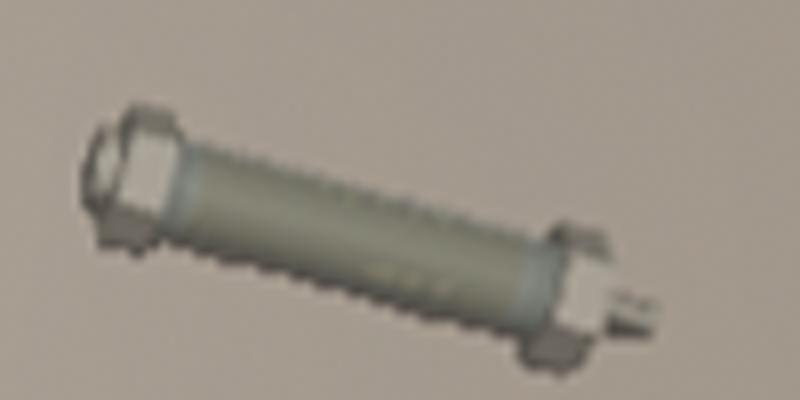

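The channel crop shows wall-top corners at crop (66,122), (66,283), (628,108) and (635,268), with bolts near (208,98), (513,92), (212,330) and (518,322). In the cartridge crop, the cap top flats are about (124–175, 130–210) and (556–608, 250–335), and the nipple tip is at (657,318).

```bash
python3 - <<'E'
from h import *
np.set_printoptions(precision=1,suppress=True)
t=ld('top')
P=lambda u,v,z,o:at(t,u/8+o[0],v/8+o[1],z)
A=(220-.44,155-.44);B=(375-.44,195-.44)
w=[P(66,122,58,A),P(66,283,58,A),P(628,108,58,A),P(635,268,58,A)]
print('walls',np.array(w),'mean',np.mean(w,0))
b=[P(*q,4,A) for q in((208,98),(513,92),(212,330),(518,322))]
print('bolts',np.array(b),np.mean(b,0))
l=[P(*q,66,A) for q in((197,135),(197,243),(485,130),(488,238))]
print('lips',np.array(l),np.mean(l,0))
c=[P(*q,42,B) for q in((124,165),(172,177),(560,288),(606,298))]
print('caps',np.array(c),np.linalg.norm(c[1]-c[2]),np.linalg.norm(c[0]-c[3]),(c[1]+c[2])/2,(c[0]+c[3])/2)
n=P(657,318,21,B);u=P(90,170,21,B);d=(n-u)/np.linalg.norm(n-u)
print('tip',n,'union',u,np.linalg.norm(n-u),'mid',n-108*d,u+92*d, np.arctan2(d[1],d[0]))
d=c[3]-c[0];print(np.arctan2(d[1],d[0]))
s=ld('scene')
print('scene px channel',px(s,[578,150,58]),'cart',px(s,[465,-275,21]))
save(s,'s1',(170,140,410,290),3.3)
E
```

```text
walls [[604.8 245.4  58. ]
 [550.3 243.9  58. ]
 [611.2  56.2  58. ]
 [556.9  53.2  58. ]] mean [580.8 149.7  58. ]
bolts [[622.4 208.    4. ]
 [625.4  99.9   4. ]
 [539.7 204.7   4. ]
 [543.4  96.8   4. ]] [582.7 152.3   4. ]
lips [[599.6 199.7  66. ]
 [563.2 198.8  66. ]
 [602.1 103.5  66. ]
 [565.7 101.9  66. ]] [582.7 151.   66. ]
caps [[ 486.7 -194.2   42. ]
 [ 482.7 -210.4   42. ]
 [ 446.4 -340.6   42. ]
 [ 443.2 -356.    42. ]] 135.22070062362127 167.56976888315162 [ 464.6 -275.5   42. ] [ 464.9 -275.1   42. ]
tip [ 436.5 -380.5   21. ] union [ 485.7 -186.4   21. ] 200.25418828558267 mid [ 463.1 -275.8   21. ] [ 463.1 -275.5   21. ] -1.8189755879164782
-1.8331668515224726
scene px channel [364.2 184.1] cart [223.7 238.9]
```

View pics/s1.png

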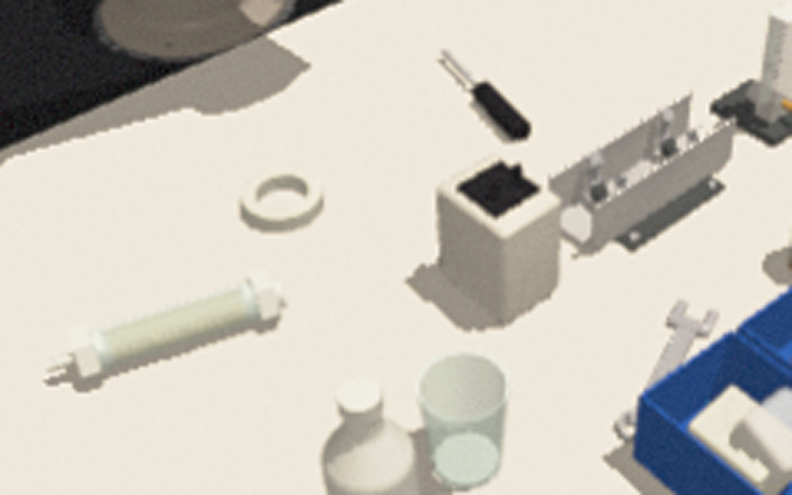

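Measured cartridge centre (464,-275.6), nipple heading -1.83 rad. The seat is at about (581.5,151), with the heading to the pump about -1.54 rad. All sizes agree (136 mm bare, 168 over the caps, 190 channel, 96 clip spacing). First I turn the tool.

```bash
cat > go.py <<'E'
import sys
from h import *
x,y,z,yaw=map(float,sys.argv[1:5]);o=get_obs();p=np.array(o['tool_pos']);r=o['tcp_rot'];w=r[2]
d=np.array([x,y])-p[:2]
print('t=%.2f'%o['time'],'pos',p.round(1),'yaw %.4f'%w,'tx %.1f ty %.1f tz %.1f mm spin %.2f deg'%(d@[np.cos(w),np.sin(w)],d@[np.sin(w),-np.cos(w)],p[2]-z,np.degrees(w-yaw)),'F',np.round(o['contact_force'],1),'w %.1f ff %s'%(o['grip_width'],np.round(o['finger_force'],1)))
E
python3 -m creep '[{"hand":1,"tx":0,"ty":0,"tz":0,"spin":-10.2},{"hand":1,"tx":0,"ty":0,"tz":0,"spin":-10.2},{"hand":1,"tx":0,"ty":0,"tz":0,"spin":-10.2},{"hand":1,"tx":0,"ty":0,"tz":0,"spin":-10.2},{"hand":1,"tx":0,"ty":0,"tz":0,"spin":-10.2}]'
python3 -m creep '[{"hand":1,"tx":0,"ty":0,"tz":0,"spin":-10.2},{"hand":1,"tx":0,"ty":0,"tz":0,"spin":0}]'
python3 go.py 464 -275.6 100 1.312
```

```text
time: 0.72
tool_pos: [127.2, -509.1, 240.3]
tcp_rot: [-3.141, -0.001, 1.141]
contact_force: [-0.2, -0.3, 0.2]
grip_width: 91.8
finger_force: 0.0
time: 0.98
tool_pos: [127.2, -509.1, 240.4]
tcp_rot: [-3.141, -0.001, 1.311]
contact_force: [-0.4, 0.1, 0.5]
grip_width: 91.8
finger_force: 0.0
t=0.97 pos [ 127.2 -509.1  240.4] yaw 1.3113 tx 312.1 ty 265.6 tz 140.4 mm spin -0.04 deg F [-0.4  0.1  0.5] w 91.8 ff 0.0
```

```bash

python3 -m creep '[{"hand":1,"tx":0.039,"ty":0.033,"tz":0,"spin":0},{"hand":1,"tx":0.039,"ty":0.033,"tz":0,"spin":0},{"hand":1,"tx":0.039,"ty":0.033,"tz":0,"spin":0},{"hand":1,"tx":0.039,"ty":0.033,"tz":0,"spin":0}]' >/dev/null
python3 -m creep '[{"hand":1,"tx":0.039,"ty":0.033,"tz":0,"spin":0},{"hand":1,"tx":0.039,"ty":0.033,"tz":0,"spin":0},{"hand":1,"tx":0.039,"ty":0.033,"tz":0.04,"spin":0},{"hand":1,"tx":0.039,"ty":0.0335,"tz":0.04,"spin":0},{"hand":1,"tx":0,"ty":0,"tz":0,"spin":0}]' >/dev/null
python3 go.py 464 -275.6 21 1.312
```

```text
t=2.10 pos [ 459.9 -274.1  160.5] yaw 1.3132 tx -0.4 ty 4.3 tz 139.5 mm spin 0.07 deg F [-0.5  0.7  0.6] w 92.0 ff 0.0
```

```bash

python3 -m creep '[{"hand":1,"tx":0,"ty":0.004,"tz":0.045,"spin":0},{"hand":1,"tx":0,"ty":0,"tz":0.045,"spin":0},{"hand":1,"tx":0,"ty":0,"tz":0.035,"spin":0},{"hand":1,"tx":0,"ty":0,"tz":0.0105,"spin":0},{"hand":1,"tx":0,"ty":0,"tz":0,"spin":0}]' >/dev/null
python3 go.py 464 -275.6 25 1.312
python3 -m creep '[{"hand":0,"tx":0,"ty":0,"tz":0,"spin":0},{"hand":0,"tx":0,"ty":0,"tz":0,"spin":0},{"hand":0,"tx":0,"ty":0,"tz":0,"spin":0},{"hand":0,"tx":0,"ty":0,"tz":0,"spin":0},{"hand":0,"tx":0,"ty":0,"tz":0,"spin":0}]'
python3 -m creep '[{"hand":0,"tx":0,"ty":0,"tz":0,"spin":0},{"hand":0,"tx":0,"ty":0,"tz":0,"spin":0},{"hand":0,"tx":0,"ty":0,"tz":0,"spin":0}]'
```

```text
t=2.73 pos [ 463.2 -279.1   28.9] yaw 1.3111 tx 3.6 ty -0.1 tz 3.9 mm spin -0.05 deg F [-0.2 -0.1  0.4] w 91.9 ff 0.0
time: 3.35
tool_pos: [463.2, -278.4, 28.4]
tcp_rot: [3.141, 0.0, 1.313]
contact_force: [0.2, -0.6, 0.9]
grip_width: 46.4
finger_force: 0.0
time: 3.72
tool_pos: [463.1, -278.3, 28.3]
tcp_rot: [-3.141, -0.0, 1.313]
contact_force: [-0.1, -0.1, 0.9]
grip_width: 33.2
finger_force: 30.0
```

```bash

python3 -m creep '[{"hand":0,"tx":0,"ty":0,"tz":-0.02,"spin":0},{"hand":0,"tx":0,"ty":0,"tz":-0.045,"spin":0},{"hand":0,"tx":0,"ty":0,"tz":-0.045,"spin":0},{"hand":0,"tx":0,"ty":0,"tz":-0.045,"spin":0},{"hand":0,"tx":0,"ty":0,"tz":-0.045,"spin":0}]'
python3 -m creep '[{"hand":0,"tx":0,"ty":0,"tz":0,"spin":-8.3},{"hand":0,"tx":0,"ty":0,"tz":0,"spin":-8.3},{"hand":0,"tx":0,"ty":0,"tz":0,"spin":0}]' >/dev/null
python3 go.py 581.6 148.2 200 1.602
```

```text
time: 4.35
tool_pos: [462.8, -278.1, 229.4]
tcp_rot: [-3.141, -0.0, 1.313]
contact_force: [0.4, -1.3, -3.0]
grip_width: 33.4
finger_force: 30.0
t=4.72 pos [ 462.9 -278.2  227.9] yaw 1.6014 tx 422.6 ty 131.6 tz 27.9 mm spin -0.04 deg F [ 1.   0.  -1.8] w 33.4 ff 30.0
```

```bash

python3 -m creep '[{"hand":0,"tx":0.03,"ty":0.01,"tz":0,"spin":0},{"hand":0,"tx":0.042,"ty":0.013,"tz":0,"spin":0},{"hand":0,"tx":0.042,"ty":0.013,"tz":0,"spin":0},{"hand":0,"tx":0.042,"ty":0.013,"tz":0,"spin":0},{"hand":0,"tx":0.042,"ty":0.013,"tz":0,"spin":0}]' >/dev/null
python3 -m creep '[{"hand":0,"tx":0.042,"ty":0.013,"tz":0,"spin":0},{"hand":0,"tx":0.042,"ty":0.013,"tz":0,"spin":0},{"hand":0,"tx":0.042,"ty":0.013,"tz":0,"spin":0},{"hand":0,"tx":0.042,"ty":0.013,"tz":0,"spin":0},{"hand":0,"tx":0.042,"ty":0.013,"tz":0,"spin":0}]' >/dev/null
python3 -m creep '[{"hand":0,"tx":0.0145,"ty":0.0045,"tz":0.03,"spin":0},{"hand":0,"tx":0,"ty":0,"tz":0.03,"spin":0},{"hand":0,"tx":0,"ty":0,"tz":0.03,"spin":0},{"hand":0,"tx":0,"ty":0,"tz":0,"spin":0},{"hand":0,"tx":0,"ty":0,"tz":0,"spin":0}]' >/dev/null
python3 go.py 581.6 148.2 78 1.602
python3 - <<'E'
from h import *
for n in('top','scene'):c=cap(n);print(px(c,[581,151,70]))
t=ld('top')['color'];s=ld('scene')['color']
f=lambda im,b:cv2.resize(im[b[1]:b[3],b[0]:b[2],::-1],(800,300),interpolation=cv2.INTER_CUBIC)
cv2.imwrite('pics/lower.png',np.vstack([f(t,(200,150,320,195)),f(s,(300,150,420,195))]))
E
```

```text
t=6.60 pos [581.8 148.1 139.2] yaw 1.6012 tx 0.1 ty -0.2 tz 61.2 mm spin -0.04 deg F [ 0.   0.1 -2.3] w 33.1 ff 30.0
[262.06263736 178.27359975]
[365.39029182 181.35409505]
```

View pics/lower.png

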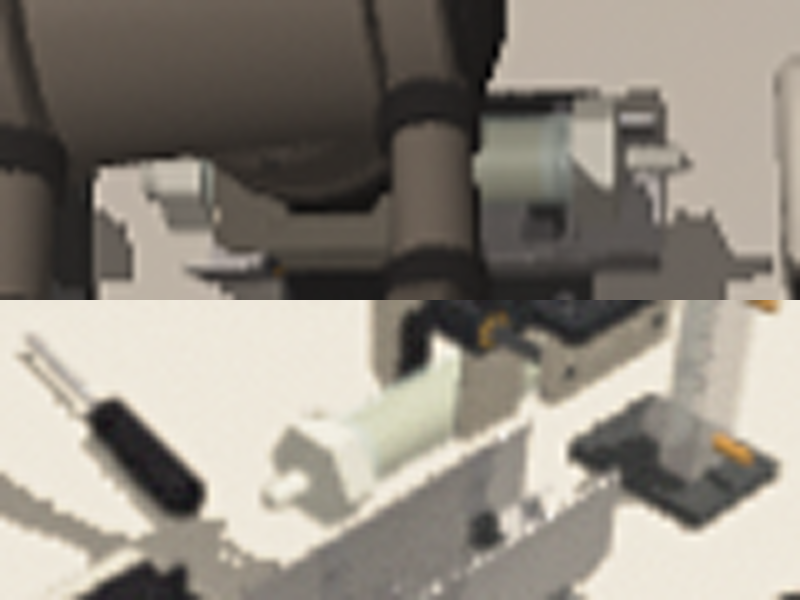

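The cartridge is held level over the channel, nipple towards the pump. The tip is at top px (303.2,174.3) and scene px (340.2,179.2), so I'll triangulate it.

```bash
python3 - <<'E'
from h import *
t=ld('top');s=ld('scene')
print(tri(t,(302.8,174.0),s,(340.0,179.0)), at(t,302.8,174,132),'pred',[585.1,42.9,132])
# cap left/right edges of held cartridge, union at crop(148,180)
print('union',at(t,200+148/6.667-.4,150+180/6.667-.4,132),'pred',581.8-92*.03,150.9+92)
E
```

```text
(array([584.51220952,  41.35797009, 136.56255985]), np.float64(3.1002132522066095)) [584.2197741   40.30904605 132.        ] pred [585.1, 42.9, 132]
union [575.95010431 242.55042404 132.        ] pred 579.04 242.9
```

```bash

python3 -m creep '[{"hand":0,"tx":0,"ty":0,"tz":0.025,"spin":0},{"hand":0,"tx":0,"ty":0,"tz":0.02,"spin":0},{"hand":0,"tx":0,"ty":0,"tz":0.011,"spin":0},{"hand":0,"tx":0,"ty":0,"tz":0,"spin":0},{"hand":0,"tx":0,"ty":0,"tz":0,"spin":0}]'
python3 -m creep '[{"hand":0,"tx":0,"ty":0,"tz":0.002,"spin":0},{"hand":0,"tx":0,"ty":0,"tz":0.002,"spin":0},{"hand":0,"tx":0,"ty":0,"tz":0,"spin":0}]'
```

```text
time: 7.32
tool_pos: [581.9, 148.1, 83.4]
tcp_rot: [3.14, -0.0, 1.602]
contact_force: [-0.6, -0.5, -1.7]
grip_width: 33.4
finger_force: 30.0
time: 7.7
tool_pos: [581.1, 148.1, 78.2]
tcp_rot: [-3.141, 0.0, 1.603]
contact_force: [0.2, -0.5, -1.4]
grip_width: 33.5
finger_force: 30.0
```

```bash

python3 -m creep '[{"hand":0,"tx":0,"ty":0,"tz":0.001,"spin":0},{"hand":0,"tx":0,"ty":0,"tz":0,"spin":0}]'
python3 -m creep '[{"hand":0,"tx":0,"ty":0,"tz":0.001,"spin":0},{"hand":0,"tx":0,"ty":0,"tz":0,"spin":0}]'
python3 -m creep '[{"hand":0,"tx":0,"ty":0,"tz":0.001,"spin":0},{"hand":0,"tx":0,"ty":0,"tz":0,"spin":0}]'
```

```text
time: 7.95
tool_pos: [581.3, 148.1, 77.5]
tcp_rot: [3.141, 0.0, 1.603]
contact_force: [-0.3, -0.3, -0.7]
grip_width: 33.6
finger_force: 30.0
time: 8.2
tool_pos: [581.3, 148.2, 76.9]
tcp_rot: [3.141, 0.0, 1.603]
contact_force: [-1.4, -0.1, 4.8]
grip_width: 33.4
finger_force: 30.0
time: 8.45
tool_pos: [581.5, 148.3, 76.3]
tcp_rot: [3.14, -0.0, 1.603]
contact_force: [-2.7, 0.8, 7.8]
grip_width: 33.4
finger_force: 30.0
```

Seated on the lips at TCP z≈77 as predicted. Release, rise, close the fingers.

```bash

python3 -m creep '[{"hand":0.6,"tx":0,"ty":0,"tz":-0.001,"spin":0},{"hand":1,"tx":0,"ty":0,"tz":0,"spin":0},{"hand":1,"tx":0,"ty":0,"tz":0,"spin":0},{"hand":1,"tx":0,"ty":0,"tz":0,"spin":0}]'
python3 -m creep '[{"hand":1,"tx":0,"ty":0,"tz":-0.02,"spin":0},{"hand":1,"tx":0.003,"ty":0,"tz":-0.022,"spin":0},{"hand":0,"tx":0,"ty":0,"tz":0,"spin":0},{"hand":0,"tx":0,"ty":0,"tz":0,"spin":0},{"hand":0,"tx":0,"ty":0,"tz":0,"spin":0}]' >/dev/null
python3 -m creep '[{"hand":0,"tx":0,"ty":0,"tz":0,"spin":0},{"hand":0,"tx":0,"ty":0,"tz":0,"spin":0},{"hand":0,"tx":0,"ty":0,"tz":0,"spin":0},{"hand":0,"tx":0,"ty":0,"tz":0,"spin":0},{"hand":0,"tx":0,"ty":0,"tz":0,"spin":0}]'
python3 - <<'E'
from h import *
t=cap('top');s=cap('scene');t=t['color'];s=s['color']
f=lambda im,b:cv2.resize(im[b[1]:b[3],b[0]:b[2],::-1],(800,300),interpolation=cv2.INTER_CUBIC)
cv2.imwrite('pics/rest.png',np.vstack([f(t,(200,150,320,195)),f(s,(300,160,420,205))]))
E
```

```text
time: 8.95
tool_pos: [581.1, 148.0, 76.1]
tcp_rot: [-3.141, 0.0, 1.603]
contact_force: [0.2, -0.5, 0.3]
grip_width: 68.6
finger_force: 0.0
time: 10.2
tool_pos: [581.1, 151.1, 118.3]
tcp_rot: [3.142, 0.0, 1.603]
contact_force: [0.3, -0.7, -0.6]
grip_width: 16.7
finger_force: 0.0
```

View pics/rest.png

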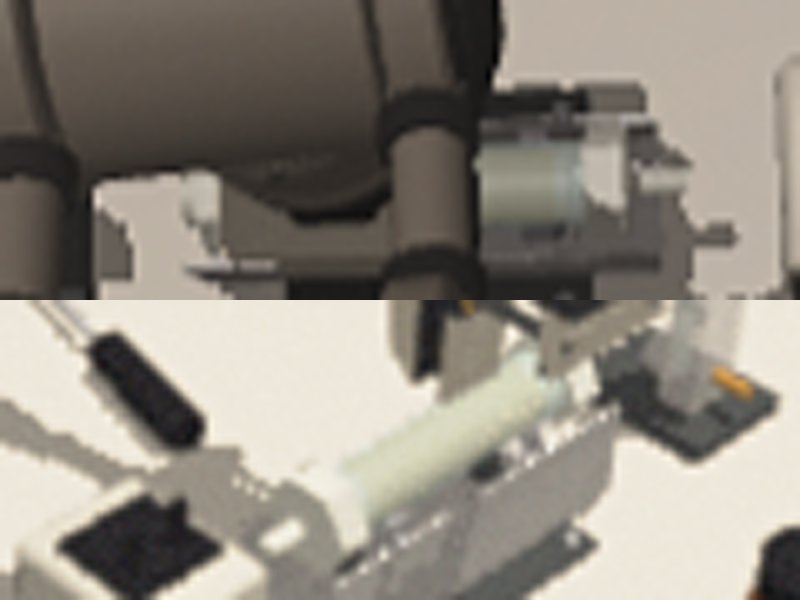

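The cartridge rests on both clips' lips, nipple towards the pump. Now press at the centre with closed fingers.

```bash

python3 -m creep '[{"hand":0,"tx":0,"ty":0,"tz":0.006,"spin":0},{"hand":0,"tx":0,"ty":0,"tz":0.006,"spin":0},{"hand":0,"tx":0,"ty":0,"tz":0,"spin":0}]'
python3 -m creep '[{"hand":0,"tx":0,"ty":0,"tz":0.002,"spin":0},{"hand":0,"tx":0,"ty":0,"tz":0.002,"spin":0},{"hand":0,"tx":0,"ty":0,"tz":0.002,"spin":0},{"hand":0,"tx":0,"ty":0,"tz":0,"spin":0}]'
python3 -m creep '[{"hand":0,"tx":0,"ty":0,"tz":0.001,"spin":0},{"hand":0,"tx":0,"ty":0,"tz":0.001,"spin":0},{"hand":0,"tx":0,"ty":0,"tz":0,"spin":0}]'
```

```text
time: 10.68
tool_pos: [580.6, 151.0, 105.4]
tcp_rot: [-3.14, 0.0, 1.603]
contact_force: [0.7, 0.2, -0.3]
grip_width: 0.7
finger_force: 0.0
time: 11.18
tool_pos: [581.4, 151.1, 100.9]
tcp_rot: [3.141, -0.0, 1.603]
contact_force: [-0.4, -0.2, 4.6]
grip_width: 0.8
finger_force: 1.9
time: 11.55
tool_pos: [582.1, 151.3, 100.1]
tcp_rot: [3.138, -0.0, 1.603]
contact_force: [-1.2, 0.4, 10.3]
grip_width: 0.3
finger_force: 5.3
```

```bash

for i in 1 2 3; do python3 -m creep '[{"hand":0,"tx":0,"ty":0,"tz":0.001,"spin":0},{"hand":0,"tx":0,"ty":0,"tz":0,"spin":0}]'|grep -E 'pos|con'; done
```

```text
tool_pos: [582.4, 151.4, 99.5]
contact_force: [-1.2, -0.1, 13.4]
tool_pos: [582.7, 151.4, 98.9]
contact_force: [-1.1, 1.2, 13.8]
tool_pos: [582.9, 151.5, 98.1]
contact_force: [-1.2, 0.8, 15.1]
```

```bash

for i in 1 2 3 4; do python3 -m creep '[{"hand":0,"tx":0,"ty":0,"tz":0.001,"spin":0},{"hand":0,"tx":0,"ty":0,"tz":0,"spin":0}]'|grep -E 'pos|con'; done
```

```text
tool_pos: [583.1, 151.5, 97.3]
contact_force: [-0.9, 0.6, 15.4]
tool_pos: [583.3, 151.6, 96.4]
contact_force: [-0.3, 1.0, 16.1]
tool_pos: [583.5, 151.7, 95.5]
contact_force: [-0.8, 2.0, 16.7]
tool_pos: [583.5, 151.8, 94.4]
contact_force: [0.9, 1.8, 15.0]
```

```bash

for i in 1 2 3 4; do python3 -m creep '[{"hand":0,"tx":0,"ty":0,"tz":0.001,"spin":0},{"hand":0,"tx":0,"ty":0,"tz":0,"spin":0}]'|grep -E 'pos|con'; done
```

```text
tool_pos: [583.5, 151.9, 93.3]
contact_force: [2.0, 2.8, 13.5]
tool_pos: [582.5, 151.8, 90.7]
contact_force: [1.7, 4.7, 8.3]
tool_pos: [582.9, 151.8, 90.3]
contact_force: [0.8, 2.8, 9.8]
tool_pos: [583.0, 151.5, 89.6]
contact_force: [0.5, 1.3, 12.5]
```

```bash

python3 -m creep '[{"hand":0,"tx":0,"ty":0,"tz":-0.03,"spin":0},{"hand":0,"tx":0,"ty":0,"tz":0,"spin":0},{"hand":0,"tx":0,"ty":0,"tz":0,"spin":0}]'
python3 - <<'E'
from h import *
t=cap('top');s=cap('scene');t=t['color'];s=s['color']
f=lambda im,b:cv2.resize(im[b[1]:b[3],b[0]:b[2],::-1],(800,300),interpolation=cv2.INTER_CUBIC)
cv2.imwrite('pics/half.png',np.vstack([f(t,(200,150,320,195)),f(s,(300,160,420,205))]))
E
```

```text
time: 14.68
tool_pos: [580.6, 151.0, 116.4]
tcp_rot: [-3.14, 0.0, 1.603]
contact_force: [0.3, 0.2, 0.1]
grip_width: 0.4
finger_force: 0.0
```

View pics/half.png

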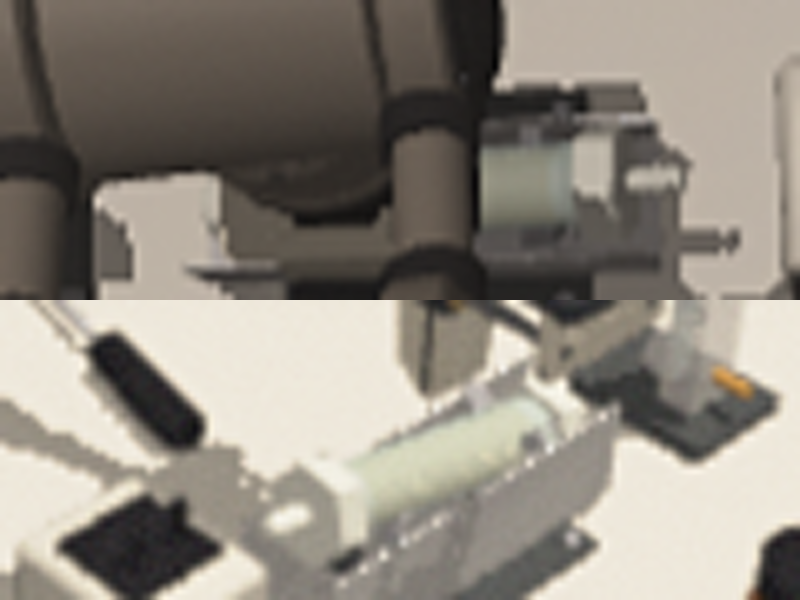

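The flowmeter end (right in the scene view) is snapped in and the pump end still rides high. I'll press over the pump-end clip.

```bash

python3 -m creep '[{"hand":0,"tx":-0.024,"ty":0,"tz":0,"spin":0},{"hand":0,"tx":-0.024,"ty":0,"tz":0,"spin":0},{"hand":0,"tx":0,"ty":0,"tz":0.006,"spin":0},{"hand":0,"tx":0,"ty":0,"tz":0.005,"spin":0},{"hand":0,"tx":0,"ty":0,"tz":0,"spin":0}]'|grep -E 'pos|con'
for i in 1 2 3 4 5; do python3 -m creep '[{"hand":0,"tx":0,"ty":0,"tz":0.001,"spin":0},{"hand":0,"tx":0,"ty":0,"tz":0.0005,"spin":0},{"hand":0,"tx":0,"ty":0,"tz":0,"spin":0}]'|grep -E 'pos|con'; done
```

```text
tool_pos: [582.0, 103.8, 105.3]
contact_force: [0.3, -0.4, -0.0]
tool_pos: [582.6, 103.2, 104.9]
contact_force: [-0.4, 1.2, -0.4]
tool_pos: [582.6, 103.0, 103.2]
contact_force: [-0.3, -0.1, 0.0]
tool_pos: [582.6, 103.1, 101.7]
contact_force: [-0.5, -0.9, 0.1]
tool_pos: [583.0, 103.0, 101.0]
contact_force: [-0.5, -0.4, 5.3]
tool_pos: [583.3, 102.8, 100.1]
contact_force: [-1.3, -0.9, 6.8]
```

```bash

for i in 1 2 3 4 5 6; do python3 -m creep '[{"hand":0,"tx":0,"ty":0,"tz":0.001,"spin":0},{"hand":0,"tx":0,"ty":0,"tz":0,"spin":0}]'|grep -E 'pos|con'; done
```

```text
tool_pos: [583.4, 102.6, 99.0]
contact_force: [-1.5, -2.2, 7.9]
tool_pos: [583.5, 102.5, 98.1]
contact_force: [-0.4, -2.5, 7.3]
tool_pos: [583.5, 102.5, 97.1]
contact_force: [-0.3, -2.7, 7.4]
tool_pos: [583.5, 102.4, 96.0]
contact_force: [-0.6, -2.7, 7.1]
tool_pos: [583.5, 102.4, 95.0]
contact_force: [-0.6, -2.5, 7.9]
tool_pos: [583.5, 102.4, 94.0]
contact_force: [-0.8, -3.3, 7.1]
```

```bash

for i in 1 2 3 4 5 6; do python3 -m creep '[{"hand":0,"tx":0,"ty":0,"tz":0.001,"spin":0},{"hand":0,"tx":0,"ty":0,"tz":0,"spin":0}]'|grep -E 'pos|con'; done
```

```text
tool_pos: [583.5, 102.3, 93.0]
contact_force: [-0.7, -2.1, 7.2]
tool_pos: [583.5, 102.3, 91.9]
contact_force: [-0.6, -3.1, 6.4]
tool_pos: [583.4, 102.3, 90.8]
contact_force: [-0.5, -4.3, 6.5]
tool_pos: [583.4, 102.3, 89.8]
contact_force: [0.3, -3.1, 5.6]
tool_pos: [583.4, 102.4, 88.6]
contact_force: [0.7, -2.4, 5.4]
tool_pos: [583.2, 102.6, 87.4]
contact_force: [1.1, -2.4, 4.8]
```

```bash

for i in 1 2 3 4 5 6 7; do python3 -m creep '[{"hand":0,"tx":0,"ty":0,"tz":0.001,"spin":0},{"hand":0,"tx":0,"ty":0,"tz":0.0005,"spin":0},{"hand":0,"tx":0,"ty":0,"tz":0,"spin":0}]'|grep -E 'pos|con'; done
```

```text
tool_pos: [582.6, 103.2, 85.1]
contact_force: [0.9, -1.4, 2.7]
tool_pos: [582.0, 103.3, 83.2]
contact_force: [0.1, -0.2, -0.0]
tool_pos: [582.5, 103.1, 82.1]
contact_force: [-0.7, 0.6, -0.3]
tool_pos: [582.6, 103.1, 80.7]
contact_force: [0.1, -0.6, 0.8]
tool_pos: [582.6, 103.1, 79.2]
contact_force: [0.8, 0.3, -0.8]
tool_pos: [582.6, 103.1, 77.7]
contact_force: [1.0, -0.7, -0.3]
tool_pos: [582.6, 103.1, 76.3]
contact_force: [0.5, 0.2, -0.5]
```

```bash

for i in 1 2 3 4; do python3 -m creep '[{"hand":0,"tx":0,"ty":0,"tz":0.0005,"spin":0},{"hand":0,"tx":0,"ty":0,"tz":0,"spin":0}]'|grep -E 'pos|con'; done
```

```text
tool_pos: [582.7, 103.1, 76.1]
contact_force: [-0.7, 0.3, 4.5]
tool_pos: [582.7, 103.1, 76.1]
contact_force: [-2.2, 0.3, 7.1]
tool_pos: [582.7, 103.1, 76.0]
contact_force: [-3.8, 0.1, 10.5]
tool_pos: [582.8, 103.1, 75.9]
contact_force: [-4.2, 0.1, 13.2]
```

Pump end is home, with rigid contact at tip height 62 mm. Now I'll check and press the flowmeter end.

```bash

python3 -m creep '[{"hand":0,"tx":0,"ty":0,"tz":-0.03,"spin":0},{"hand":0,"tx":0.024,"ty":0,"tz":-0.01,"spin":0},{"hand":0,"tx":0.036,"ty":0,"tz":0,"spin":0},{"hand":0,"tx":0.036,"ty":0,"tz":0,"spin":0},{"hand":0,"tx":0,"ty":0,"tz":0,"spin":0}]'|grep -E 'pos|con'
python3 - <<'E'
from h import *
t=cap('top');s=cap('scene');t=t['color'];s=s['color']
f=lambda im,b:cv2.resize(im[b[1]:b[3],b[0]:b[2],::-1],(800,300),interpolation=cv2.INTER_CUBIC)
cv2.imwrite('pics/three.png',np.vstack([f(t,(200,150,320,195)),f(s,(300,160,420,205))]))
E
python3 -m creep '[{"hand":0,"tx":0,"ty":0,"tz":0.006,"spin":0},{"hand":0,"tx":0,"ty":0,"tz":0.006,"spin":0},{"hand":0,"tx":0,"ty":0,"tz":0,"spin":0}]'|grep -E 'pos|con'
```

```text
tool_pos: [579.1, 201.3, 113.9]
contact_force: [0.2, -0.5, 0.3]
tool_pos: [579.2, 198.3, 101.4]
contact_force: [0.3, 0.1, 0.2]
```

View pics/three.png

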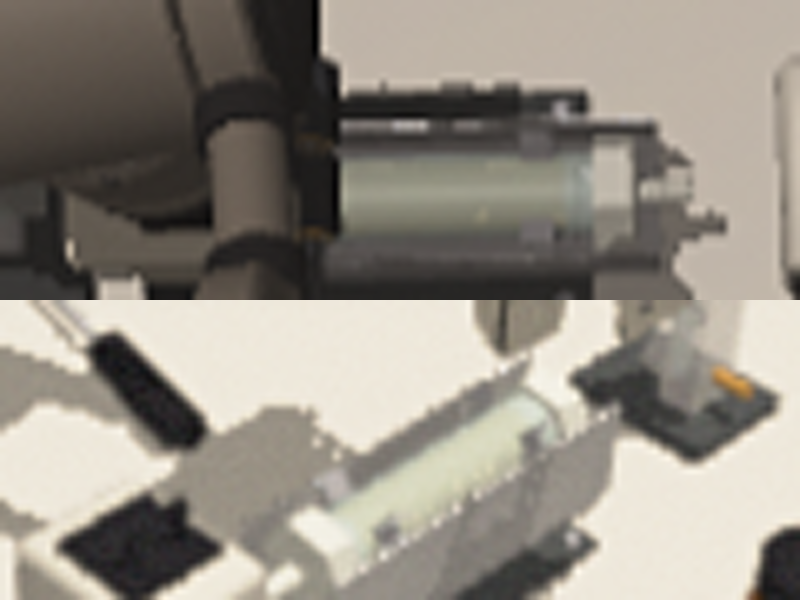

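Both clips have closed round the glass and the tube lies inside the channel. I'll confirm the flowmeter end by touch.

```bash

for i in 1 2 3; do python3 -m creep '[{"hand":0,"tx":0,"ty":0,"tz":0.003,"spin":0},{"hand":0,"tx":0,"ty":0,"tz":0.003,"spin":0},{"hand":0,"tx":0,"ty":0,"tz":0.001,"spin":0},{"hand":0,"tx":0,"ty":0,"tz":0,"spin":0}]'|grep -E 'pos|con'; done
for i in 1 2 3 4; do python3 -m creep '[{"hand":0,"tx":0,"ty":0,"tz":0.001,"spin":0},{"hand":0,"tx":0,"ty":0,"tz":0,"spin":0}]'|grep -E 'pos|con'; done
```

```text
tool_pos: [579.5, 199.1, 95.2]
contact_force: [-0.8, -0.8, -0.3]
tool_pos: [579.5, 199.0, 88.1]
contact_force: [-1.0, -0.2, -0.2]
tool_pos: [579.5, 199.0, 81.2]
contact_force: [-1.2, -0.1, 0.7]
tool_pos: [579.5, 199.0, 80.2]
contact_force: [-0.6, -1.4, 0.1]
tool_pos: [579.5, 199.0, 79.2]
contact_force: [-0.3, 0.7, -0.7]
tool_pos: [579.5, 199.0, 78.2]
contact_force: [-0.0, -0.3, 0.3]
tool_pos: [579.5, 199.0, 77.2]
contact_force: [0.6, 0.4, -0.1]
```

```bash

for i in 1 2 3 4; do python3 -m creep '[{"hand":0,"tx":0,"ty":0,"tz":0.0007,"spin":0},{"hand":0,"tx":0,"ty":0,"tz":0,"spin":0}]'|grep -E 'time|pos|con'; done
```

```text
time: 27.75
tool_pos: [579.5, 199.0, 76.5]
contact_force: [0.7, 0.1, -0.9]
time: 28.0
tool_pos: [579.6, 199.1, 76.2]
contact_force: [0.1, -1.0, 2.7]
time: 28.25
tool_pos: [579.7, 199.1, 76.1]
contact_force: [-2.2, 0.4, 6.4]
time: 28.5
tool_pos: [579.8, 199.1, 76.0]
contact_force: [-3.5, -0.9, 10.7]
```

Both ends home and level. Retreat and check the position along the tube.

```bash

python3 -m creep '[{"hand":0,"tx":0,"ty":0,"tz":-0.03,"spin":0},{"hand":0,"tx":0,"ty":0,"tz":-0.05,"spin":0},{"hand":0,"tx":0,"ty":0,"tz":-0.05,"spin":0},{"hand":0,"tx":0,"ty":0,"tz":0,"spin":0},{"hand":0,"tx":0,"ty":0,"tz":0,"spin":0}]'|grep -E 'pos|con'
python3 - <<'E'
from h import *
c=ld('top')
# cap inner/outer edges of the nipple cap on top flat (crop 597 / 630, row 190), tip crop 692
for u,z,off in((597,66,68),(630,66,84),(692,45,108)):
    p=at(c,200+u/6.667-.4,150+190/6.667-.4,z);print(p.round(1),'centre y',round(p[1]+off,1))
E
```

```text
tool_pos: [579.1, 198.9, 203.8]
contact_force: [-0.8, -0.1, -0.6]
[582.6  79.3  66. ] centre y 147.3
[582.7  66.   66. ] centre y 150.0
[585.8  41.9  45. ] centre y 149.9
```

Centre y is about 149, against 151 for the seat, so it is well within tolerance. Hand in.

```bash
python3 -c "
from plant import close_job
print(close_job())"
```

```text
the job is handed in; nothing more can be done
None
```

The cartridge is snapped into both clips with its nipple towards the pump, level and released; the highest force I read was about 17 N, nothing else on the bench was knowingly touched, and the job is handed in at about 29 s of the 48 s (no verdict was returned).

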